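Sort spring actuators by push resistance

ROBOT

A 6-joint arm with a two-finger parallel gripper is mounted at the origin on a cart in front of the work surface, level with it; the furniture and walls round the work are solid. World frame = base frame: x ahead of the robot, y to its left, z up, the work surface at z = 0. Lengths are in m, angles in rad, forces in N, time in s.
With the tool pointing down it reaches from about 0.35 to 0.85 m from the base axis. Payload 8.1 kg.
Tool frame: the origin (TCP) lies on the centre line of the jaws, within the pads' length; the fingertips stand 17 mm ahead of it and the grasp point (between the pads) lies 2 mm behind it; x points along the fingers, z is the direction in which the jaws open and shut, and the axes are right-handed (so a half turn about x gives the same grasp; the last joint's range is limited). The gripper opens to 93 mm and grips with 3 to 60 N. Pads are 15 mm wide; open, the fingers measure 128 mm over their backs; the gripper's body (75 mm by 188 mm) begins 65 mm behind the grasp point.
Start: joints at [-1.336, 0.13, 1.488, -0, 1.523, -0.085], TCP at [0.189, -0.57, 0.236] pointing down, gripper open.
Joint ranges: [-2.96, 2.96], [-0.89, 2.26], [0.02, 2.5], [-1.34, 4.48], [0, 2.73], [-2.66, 2.66]. Speed limits (rad/s): [2.39, 2.39, 2.79, 3.14, 3.14, 3.14].

INTERFACE

Orientations are given as a rotation vector (axis times angle).
In Python, from plant import telemetry, optics, workorder gives the robot as it stands.
- The arm moves only by the shell command python3 -m inch 'ROWS' [FORCE]. ROWS is JSON, a list that holds one entry, the list of rows, each a list of 7 numbers: the shift along the tool's x, y, z in m, then the turn, a rotation vector about the tool's x, y, z in rad, then the opening, from 0 (shut) to 1 (fully open). In form: [[[tx, ty, tz, ax, ay, az, grip], ...]]. A call has 1 to 20 rows; each row shifts and turns the pose as measured when the row begins, along the tool's axes as they then stand; what a row does not reach is not made up. A row lasts 1/10 s, in which the tool goes at most 50 mm and 8.59 degrees, less where a joint would pass 70% of its speed; a pose out of reach is approached as far as the arm can. A call is refused whole if a number of a shift passes 0.05 or a number of a turn 0.15, either way. A call with a gripper value outside its range is refused whole. The fingers move at their own pace and stop on an object; FORCE is the grip in N (left out, the last holds). Time passes only in rows, so rows that do not move let the fingers close. It gives the time, the measured TCP pose, the force and the opening at its end, in the units of the state.
- telemetry.read_state(): the state, without advancing time (a new reading comes with each control period).
- optics.read_camera(name): name is "side" or "top"; returns a dict with "frame" (384x512x3 uint8, blue, green, red), "fx", "fy", "cx", "cy" (pixels), "rvec" (rotation vector, rad) and "tvec" (3), from world to camera coordinates, as OpenCV has them. Camera axes: x right, y down, z forward; pixel columns grow to the right and rows downward; lengths in m; the calibration is good to about 2 mm. A picture is of the moment at which its call begins. There is no depth.
- workorder.close_job(): hands the job in, once; it reports no verdict.
The state is a dict: "t": time; "q": joint angles; "dq": joint speeds; "joint_torque": joint torques, N m; "tool_pos": TCP position; "orientation": TCP orientation; "force": force on the tool from outside, world axes, zero at the start; "wrist_torque": the same for the moment, N m; "opening": finger opening in m.
Only numpy, scipy, OpenCV 4.12 (cv2) and the standard library are available. Lean on these libraries where they do the work, as an engineer would, in place of code of your own. Each camera call takes 0.05 s, during which the arm holds its last target. There are 200 camera calls.

TASK

Push the black cap of each of the three spring actuators all the way down, to feel whether its spring is stiff or weak; its orange tell-tale pin stays down as proof. Set the stiff ones in the blue tray and the weak ones in the yellow tray, each standing upright and flat on the tray floor; do not drop them or tip them over, and leave the two bottles and the beaker where they stand.

Things in the scene. Friction and masses are not known exactly. Their poses are not given: they have to be found in the camera images.
- unit_a_center (a point): Centre of a loose spring actuator, half-way up its 82 mm (41 mm above its underside), on its plunger axis: upright aluminium block 72 (own x) x 38 (own y) x 58 mm high, 0.3 kg, rubber foot; above it a steel rod with a round black cap, 30 mm across, 6 mm thick. Grip the block across its 38 mm. All three look alike: the letter says nothing, some are stiff, some weak, only pushing tells.
- plunger_a (a joint): How far the black cap of unit a is pushed down, m: 0 sprung out, 0.012 fully down; springs back. Pushed 10 mm down, a stiff spring pushes back with about 13 to 14 N (7 N at first touch), a weak one with about 4 to 6 N (2 to 3 N at first touch).
- telltale_a (a joint): How far the orange tell-tale pin of unit a has been driven down, m (0 to 0.012, 0 at the start). The 6 mm pin stands beside the rod under the cap, 11 mm from its axis on the block's +x side; the cap drives it down and it stays at the deepest point that the cap has reached.
- cap_a (a point): Middle of the top face of the black cap of unit a; moves down with the cap.
- unit_b_center (a point): Centre of a loose spring actuator, half-way up its 82 mm (41 mm above its underside), on its plunger axis: upright aluminium block 72 (own x) x 38 (own y) x 58 mm high, 0.3 kg, rubber foot; above it a steel rod with a round black cap, 30 mm across, 6 mm thick. Grip the block across its 38 mm. All three look alike: the letter says nothing, some are stiff, some weak, only pushing tells.
- plunger_b (a joint): How far the black cap of unit b is pushed down, m: 0 sprung out, 0.012 fully down; springs back. Pushed 10 mm down, a stiff spring pushes back with about 13 to 14 N (7 N at first touch), a weak one with about 4 to 6 N (2 to 3 N at first touch).
- telltale_b (a joint): How far the orange tell-tale pin of unit b has been driven down, m (0 to 0.012, 0 at the start). The 6 mm pin stands beside the rod under the cap, 11 mm from its axis on the block's +x side; the cap drives it down and it stays at the deepest point that the cap has reached.
- cap_b (a point): Middle of the top face of the black cap of unit b; moves down with the cap.
- unit_c_center (a point): Centre of a loose spring actuator, half-way up its 82 mm (41 mm above its underside), on its plunger axis: upright aluminium block 72 (own x) x 38 (own y) x 58 mm high, 0.3 kg, rubber foot; above it a steel rod with a round black cap, 30 mm across, 6 mm thick. Grip the block across its 38 mm. All three look alike: the letter says nothing, some are stiff, some weak, only pushing tells.
- plunger_c (a joint): How far the black cap of unit c is pushed down, m: 0 sprung out, 0.012 fully down; springs back. Pushed 10 mm down, a stiff spring pushes back with about 13 to 14 N (7 N at first touch), a weak one with about 4 to 6 N (2 to 3 N at first touch).
- telltale_c (a joint): How far the orange tell-tale pin of unit c has been driven down, m (0 to 0.012, 0 at the start). The 6 mm pin stands beside the rod under the cap, 11 mm from its axis on the block's +x side; the cap drives it down and it stays at the deepest point that the cap has reached.
- cap_c (a point): Middle of the top face of the black cap of unit c; moves down with the cap.
- tray_blue_in (a point): Middle of the inner floor of the blue open tray, for stiff actuators. The tray is fixed on the grey bench riser (top 100 mm above the bench, on which all the listed things stand): 190 (own x) x 86 (own y) x 22 mm high outside, 180 x 76 mm inside, walls 5 mm thick, floor 5 mm thick; two actuators fit in it end to end along x.
- tray_yellow_in (a point): Middle of the inner floor of the yellow open tray, for weak actuators. The tray is fixed on the grey bench riser (top 100 mm above the bench, on which all the listed things stand): 190 (own x) x 86 (own y) x 22 mm high outside, 180 x 76 mm inside, walls 5 mm thick, floor 5 mm thick; two actuators fit in it end to end along x.
- amber_bottle_center (a point): Bystander: centre, half-way up, of a loose amber bottle with a white cap, 44 mm across, 88 mm high. (Above the work hangs a fixed fume hood: its underside is 800 mm above the bench, its front edge 375 mm ahead of the robot's base axis, from 360 mm right to 280 mm left of it; keep a tall elbow clear of it.)
- beaker_center (a point): Bystander: centre, half-way up, of a loose clear plastic beaker, 49 mm across, 60 mm high.
- white_bottle_center (a point): Bystander: centre, half-way up, of a loose white bottle with a blue cap, 68 mm across, 160 mm high.

How it is judged:
At the end, for the whole second after the job is handed in: Stiff actuators in the blue tray, weak ones in the yellow: centre within 75 mm along and 30 mm across of the tray's middle, resting on its floor within 6 mm, within 7 degrees of upright, at rest; every tell-tale pin driven down by more than 8 of its 12 mm (x of unit_a_center in the frame of tray_blue_in between -0.075 and 0.075 m and y of unit_a_center in the frame of tray_blue_in between -0.03 and 0.03 m and z of unit_a_center in the frame of tray_blue_in between 0.035 and 0.047 m and angle between each of unit_a_center, unit_b_center, unit_c_center's own z axis and vertical below 0.12 rad and value of joint each of telltale_a, telltale_b, telltale_c above 0.008 m and linear speed of each of unit_a, unit_b, unit_c below 0.02 m/s and x of unit_b_center in the frame of tray_yellow_in between -0.075 and 0.075 m and y of unit_b_center in the frame of tray_yellow_in between -0.03 and 0.03 m and z of unit_b_center in the frame of tray_yellow_in between 0.035 and 0.047 m and x of unit_c_center in the frame of tray_yellow_in between -0.075 and 0.075 m and y of unit_c_center in the frame of tray_yellow_in between -0.03 and 0.03 m and z of unit_c_center in the frame of tray_yellow_in between 0.035 and 0.047 m); the robot touches nothing.
It fails at once if the amber bottle is pushed more than 30 mm or tipped (distance of amber_bottle_center from where it was at the start of the episode above 0.03 m or angle between amber_bottle_center's own z axis and vertical above 0.5 rad).
It fails at once if the beaker is pushed more than 30 mm or tipped (distance of beaker_center from where it was at the start of the episode above 0.03 m or angle between beaker_center's own z axis and vertical above 0.5 rad).
It fails at once if the white bottle is pushed more than 30 mm or tipped (distance of white_bottle_center from where it was at the start of the episode above 0.03 m or angle between white_bottle_center's own z axis and vertical above 0.5 rad).
It fails at once if an actuator is tipped over (angle between any of unit_a_center, unit_b_center, unit_c_center's own z axis and vertical above 0.9 rad).
It fails at once if an actuator is dropped (falls free from more than 30 mm) ((linear speed of unit_a above 0.77 m/s and contact force between the fingers and unit_a below 0.3 N) or (linear speed of unit_b above 0.77 m/s and contact force between the fingers and unit_b below 0.3 N) or (linear speed of unit_c above 0.77 m/s and contact force between the fingers and unit_c below 0.3 N)).
It also fails if it takes over 72 s, if anything falls off the work surface, if the arm or the gripper's body presses on something with over 40 N, if the wrist force passes 120 N, or if a joint passes its speed limit or range.

## Working session

There is one attempt and no reset: what is moved stays moved. The work goes in short steps, Python scripts to look and compute and a shell command to move; the robot and the scene stay as the last step left them, time stands still between calls to the robot, and variables do not carry over. Pictures are saved under pics/ and viewed, on a budget of 10 in all, crops included, one or two more only if the job needs it, and the job is handed in when it is done.

```bash
mkdir -p pics; ls; python3 - <<'E'
from plant import telemetry, optics
import cv2,pickle
print(telemetry.read_state())
for n in("top","side"):
    c=optics.read_camera(n); pickle.dump(c,open(f"pics/{n}0.pkl","wb")); cv2.imwrite(f"pics/{n}0.png",c["frame"])
    R=cv2.Rodrigues(c["rvec"])[0]; print(n,c["fx"],c["fy"],c["cx"],c["cy"],R.tolist(),(-R.T@c["tvec"]).tolist())
E
```

```text
pics
{'t': 0.0, 'q': array([-1.33639154e+00,  1.31143485e-01,  1.48929122e+00, -2.43815654e-06,
        1.52299245e+00, -8.53946114e-02]), 'dq': array([ 2.97942782e-04,  8.03844688e-04, -6.51744334e-04, -4.07445881e-05,
       -1.05132848e-03,  8.52964171e-04]), 'joint_torque': array([-1.12780352e-03, -5.59846258e+01, -4.91758525e+01,  7.65344454e-02,
        3.55972617e-02, -1.82767712e-04]), 'tool_pos': array([ 0.18852266, -0.56904174,  0.23459143]), 'orientation': array([ 0.97165704,  1.34511532, -0.96967562]), 'force': array([-0.13974662, -0.07091927, -0.06819574]), 'wrist_torque': array([-0.01392523,  0.02527885,  0.01223564]), 'opening': 0.09284961240159008}
top 401.6808302260338 401.6808302260338 250.68374208975953 194.75207678840158 [[-0.4083248051124615, -0.9128365642215679, 0.0005104410189894631], [-0.8880285116933797, 0.39709820696821996, -0.2317722512344083], [0.2113674902853116, -0.0950916454941667, -0.9727699435157834]] [0.3167311171657745, 0.17934305758381588, 1.0227378296489382]
side 482.74273584527924 482.74273584527924 254.59584948946207 192.09985717407136 [[-0.9549654745745041, -0.2965879412091477, -0.00874845700745519], [-0.165913103127739, 0.5581932031462875, -0.8129533751524814], [0.24599549707508145, -0.7748909220597479, -0.5822630628231342]] [0.2032158404219279, 1.0669048394275353, 0.8767161715376564]
```

View pics/top0.png

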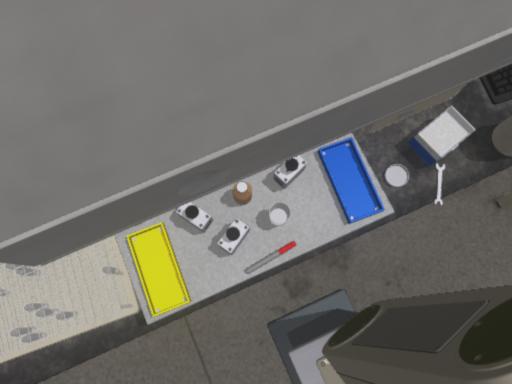

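View pics/side0.png

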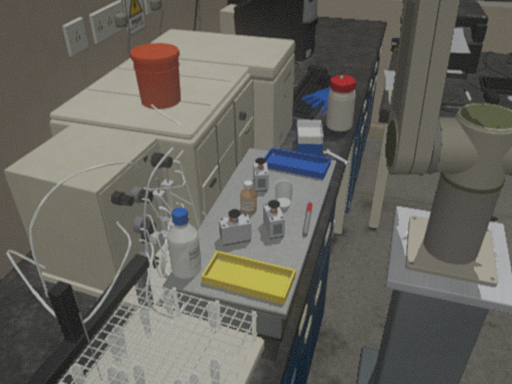

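The top view shows the riser, with the yellow tray at about (158,269), the blue tray at (350,180), and actuators near (290,168), (194,213) and (233,236). The amber bottle is at (242,190) and the beaker at (278,215). The white bottle appears only in the side view, at (185,245). I'll measure these next.

```bash
cat > h.py <<'E'
import numpy as np,cv2
def geo(c):
    R=cv2.Rodrigues(c["rvec"])[0]; return R,-R.T@np.ravel(c["tvec"])
def ray(c,p):
    R,o=geo(c); d=R.T@np.array([(p[0]-c["cx"])/c["fx"],(p[1]-c["cy"])/c["fy"],1]); return o,d/np.linalg.norm(d)
def onplane(c,p,z):
    o,d=ray(c,p); return o+d*(z-o[2])/d[2]
def tri(c1,p1,c2,p2):
    A=[];b=[]
    for c,p in((c1,p1),(c2,p2)):
        o,d=ray(c,p);M=np.eye(3)-np.outer(d,d);A.append(M);b.append(M@o)
    x=np.linalg.lstsq(np.vstack(A),np.hstack(b),rcond=None)[0]
    return x,[np.linalg.norm(A[i]@x-b[i])*1e3 for i in(0,1)]
def pix(c,X):
    K=np.array([[c["fx"],0,c["cx"]],[0,c["fy"],c["cy"]],[0,0,1]])
    return cv2.projectPoints(np.float64(X).reshape(-1,1,3),np.float64(c["rvec"]),np.float64(c["tvec"]),K,None)[0].reshape(-1,2)
E
python3 - <<'E'
import pickle
from h import *
T=pickle.load(open("pics/top0.pkl","rb"));S=pickle.load(open("pics/side0.pkl","rb"))
f=T["frame"]; hsv=cv2.cvtColor(f,cv2.COLOR_BGR2HSV)
def blobs(m,amin):
    return [c for c in cv2.findContours(m.astype(np.uint8),cv2.RETR_EXTERNAL,cv2.CHAIN_APPROX_NONE)[0] if cv2.contourArea(c)>amin]
roi=np.zeros(f.shape[:2],bool);roi[130:320,120:400]=1
for n,lo,hi in(("yel",20,38),("blue",105,130)):
    for c in blobs((hsv[...,0]>lo)&(hsv[...,0]<hi)&(hsv[...,1]>120)&(hsv[...,2]>60)&roi,300):
        b=cv2.boxPoints(cv2.minAreaRect(c)); P=np.array([onplane(T,p,.122) for p in b]); print(n,b.round(0).tolist(),P.round(3)[:,:2].tolist(),P.mean(0).round(4),[np.linalg.norm(P[i]-P[i-1]).round(3) for i in range(4)])
for nm,C,sl in(("top",T,(slice(150,260),slice(170,310))),("side",S,(slice(145,250),slice(210,300)))):
    g=C["frame"].max(2);m=np.zeros(g.shape,bool);m[sl]=g[sl]<45
    for c in blobs(m,15):
        M=cv2.moments(c);p=(M["m10"]/M["m00"],M["m01"]/M["m00"]);print(nm,np.round(p,1),cv2.contourArea(c),cv2.boundingRect(c),onplane(C,p,.179).round(4))
a=cv2.resize(f[145:265,165:315],None,fx=5,fy=5,interpolation=cv2.INTER_CUBIC);cv2.imwrite("pics/topz.png",a)
b=cv2.resize(S["frame"][150:300,160:320],None,fx=4,fy=4,interpolation=cv2.INTER_CUBIC);cv2.imwrite("pics/sidez.png",b)
E
```

```text
yel [[125.0, 234.0], [164.0, 221.0], [191.0, 304.0], [152.0, 317.0]] [[0.545, 0.388], [0.537, 0.297], [0.344, 0.308], [0.353, 0.394]] [0.4447 0.3466 0.122 ] [np.float64(0.192), np.float64(0.091), np.float64(0.193), np.float64(0.087)]
blue [[317.0, 149.0], [352.0, 134.0], [384.0, 209.0], [349.0, 224.0]] [[0.549, -0.097], [0.55, -0.19], [0.357, -0.173], [0.358, -0.084]] [ 0.4534 -0.136   0.122 ] [np.float64(0.192), np.float64(0.093), np.float64(0.194), np.float64(0.089)]
```

View pics/topz.png

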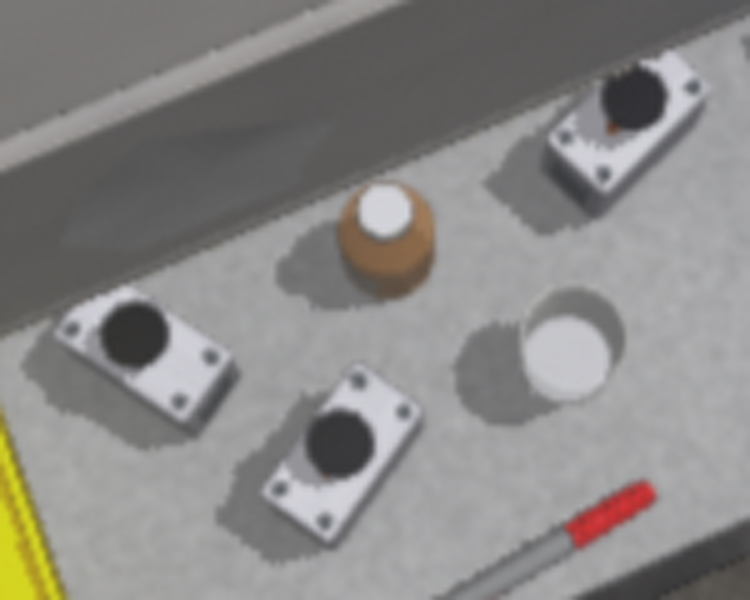

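View pics/sidez.png

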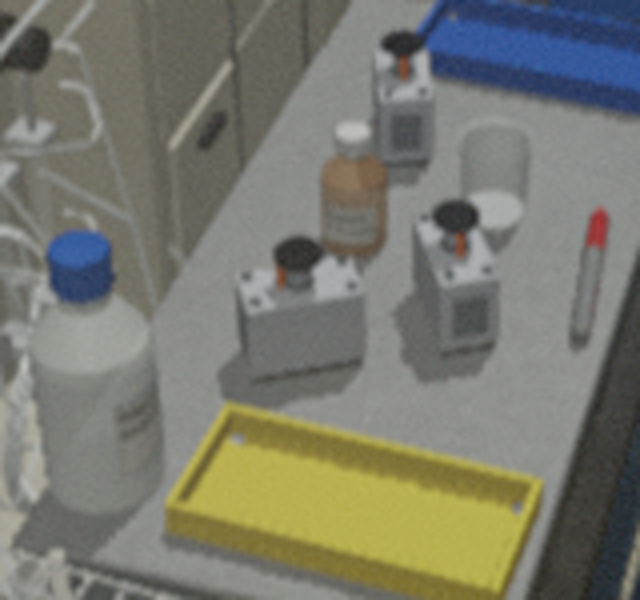

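The zoomed pictures show the caps at top-view pixels (291,164), (191,212) and (233,233). Screw holes mark the block faces. The orange pins show at the left and front of the caps, and the white bottle stands beside the yellow tray's far end.

```bash
python3 - <<'E'
import pickle
from h import *
T=pickle.load(open("pics/top0.pkl","rb"));S=pickle.load(open("pics/side0.pkl","rb"))
z=lambda p:(np.array(p)+.5)/5-.5+[165,145]
y=lambda p:(np.array(p)+.5)/4-.5+[160,150]
def ref(C,p,r):
    g=C["frame"].max(2).astype(int);m=np.zeros(g.shape,np.uint8);m[:]=g<75
    k=np.zeros_like(m);cv2.circle(k,tuple(int(round(v)) for v in p),r,1,-1);ys,xs=np.nonzero(m&k);return np.array([xs.mean(),ys.mean()]),len(xs)
caps={"U1":((633,98),(403,42)),"U2":((134,335),(298,254)),"U3":((340,443),(456,215))}
for n,(a,b) in caps.items():
    a,b=z(a),y(b);print(n,a.round(1),ref(T,a,8),b.round(1),"tri",tri(T,a,S,b)[0].round(4),np.round(tri(T,a,S,b)[1],1),"plane top",onplane(T,a,.182).round(4),"side",onplane(S,b,.181).round(4))
H={"U1":[(693,87),(603,174),(565,137)],"U2":[(71,329),(180,401),(210,356)],"U3":[(358,381),(280,488),(325,521),(403,411)]}
for n,h in H.items():
    P=np.array([onplane(T,z(p),.158) for p in h]);d=P[1]-P[0];e=P[2]-P[1]
    print(n,P.round(3)[:,:2].tolist(),"long",np.linalg.norm(d).round(3),np.degrees(np.arctan2(d[1],d[0])).round(1),"short",np.linalg.norm(e).round(3),np.degrees(np.arctan2(e[1],e[0])).round(1),"mid diag",((P[0]+P[2])/2).round(4))
for n,a,b in(("amber cap",(384,210),(352,133)),):
    print(n,tri(T,z(a),S,y(b)))
print("white",onplane(S,y((80,242)),.26),"beaker bottom",onplane(T,z((567,358)),.1),onplane(S,y((495,215)),.1))
print("white base",onplane(S,y((100,490)),.1))
for v in ((165,505),(505,592),(541,483),(235,407)): print("yel side",onplane(S,y(v),.122).round(3))
E
```

```text
U1 [291.2 164.2] (array([291.25454545, 164.48181818]), 110) [260.4 160.1] tri [ 0.5279 -0.0132  0.1766] [0.6 0.6] plane top [ 0.526 -0.012  0.182] side [ 0.5264 -0.0065  0.181 ]
U2 [191.4 211.6] (array([191.46218487, 211.53781513]), 119) [234.1 213.1] tri [0.5198 0.2281 0.175 ] [0.8 0.8] plane top [0.5173 0.2275 0.182 ] side [0.518  0.2352 0.181 ]
U3 [232.6 233.2] (array([232.35      , 233.36666667]), 120) [273.6 203.4] tri [0.4407 0.1658 0.1759] [0.7 0.7] plane top [0.439  0.1658 0.182 ] side [0.4397 0.1723 0.181 ]
U1 [[0.526, -0.044], [0.505, 0.01], [0.528, 0.018]] long 0.058 110.4 short 0.024 20.0 mid diag [ 0.5267 -0.0131  0.158 ]
U2 [[0.537, 0.253], [0.488, 0.222], [0.501, 0.202]] long 0.058 -147.3 short 0.023 -56.4 mid diag [0.5188 0.2276 0.158 ]
U3 [[0.464, 0.147], [0.435, 0.197], [0.414, 0.185], [0.444, 0.135]] long 0.057 120.5 short 0.024 -150.0 mid diag [0.4393 0.1661 0.158 ]
amber cap (array([0.52511285, 0.10813656, 0.1813077 ]), [np.float64(0.7859466292560326), np.float64(0.7859466292558017)])
white [0.59478897 0.35259657 0.26      ] beaker bottom [0.44429135 0.05198607 0.1       ] [0.44224223 0.06074792 0.1       ]
white base [0.59051998 0.37308464 0.1       ]
yel side [0.541 0.393 0.122]
yel side [0.35  0.4   0.122]
yel side [0.35  0.318 0.122]
yel side [0.532 0.309 0.122]
```

```bash
cat >> h.py <<'E'
from scipy.spatial.transform import Rotation as Ro
from plant import telemetry
def plan(pos,long=None,s=None):
    """shift in target tool frame, and turn, to bring TCP to pos, tool down, jaws across block whose long axis has yaw `long` deg"""
    s=s or telemetry.read_state(); R=Ro.from_rotvec(s["orientation"]).as_matrix()
    best=None
    jaws=np.degrees(np.arctan2(R[1,2],R[0,2]))
    for k in (0,180) if long is not None else (0,):
        a=np.radians(jaws if long is None else long+90+k); z=np.array([np.cos(a),np.sin(a),0]);x=np.array([0,0,-1.]);G=np.c_[x,np.cross(z,x),z]
        t=Ro.from_matrix(R.T@G).as_rotvec()
        if best is None or np.linalg.norm(t)<np.linalg.norm(best[0]): best=(t,G)
    t,G=best
    print("t",round(s["t"],2),"pos",s["tool_pos"].round(4),"jaw yaw",jaws.round(1),"q6",s["q"][5].round(2),"F",s["force"].round(2),"open",round(s["opening"],4),"| turn",t.round(3),"shift",(G.T@(np.array(pos)-s["tool_pos"])).round(4))
E
python3 - <<'E'
import pickle
from h import *
T=pickle.load(open("pics/top0.pkl","rb"));S=pickle.load(open("pics/side0.pkl","rb"))
y=lambda p:(np.array(p)+.5)/4-.5+[160,150]
print("riser far edge",[onplane(S,y(p),.1).round(3) for p in((165,300),(345,20))])
print("side-jar top/base, T jar", onplane(T,(397,176),.2),onplane(S,(342,128),0),onplane(T,(443,130),.08))
print(tri(T,(397,176),S,(343,83)))
print(Ro.from_rotvec(telemetry.read_state()["orientation"]).as_matrix().round(2))
plan((.527,-.013,.25),110)
plan((.527,-.013,.25))
E
```

```text
riser far edge [array([0.62 , 0.207, 0.1  ]), array([ 0.616, -0.15 ,  0.1  ])]
side-jar top/base, T jar [ 0.40577272 -0.20230563  0.2       ] [ 0.37845243 -0.59608695  0.        ] [ 0.47704209 -0.4216374   0.08      ]
(array([ 0.36221457, -0.11986001,  0.38045139]), [np.float64(23.992829821137597), np.float64(23.992829821137427)])
[[-0.    0.95  0.31]
 [ 0.    0.31 -0.95]
 [-1.    0.   -0.  ]]
t 0.1 pos [ 0.1885 -0.5691  0.2347] jaw yaw -71.7 q6 -0.09 F [ 0.19  0.12 -0.06] open 0.0929 | turn [ 1.542e+00 -1.000e-03  1.000e-03] shift [-0.0153 -0.4068 -0.5082]
t 0.1 pos [ 0.1885 -0.5691  0.2347] jaw yaw -71.7 q6 -0.09 F [ 0.19  0.12 -0.06] open 0.0929 | turn [-0.    -0.002 -0.   ] shift [-0.0153  0.4961 -0.4215]
```

```bash
python3 -m inch '[[[-0.02,0,0,0,0,0,0],[-0.02,0.02,-0.016,0,0,0,0],[-0.01,0.034,-0.029,0,0,0,0],[0,0.034,-0.029,0,0,0,0],[0,0.034,-0.029,0,0,0,0],[0,0.034,-0.029,0,0,0,0],[0,0.034,-0.029,0,0,0,0],[0,0.034,-0.029,0,0,0,0],[0,0.034,-0.029,0,0,0,0],[0,0.034,-0.029,0,0,0,0],[0,0.034,-0.029,0,0,0,0],[0,0.034,-0.029,0,0,0,0],[0,0.034,-0.029,0,0,0,0],[0,0.034,-0.029,0,0,0,0],[0,0.034,-0.029,0,0,0,0],[0,0.02,-0.016,0,0,0,0],[0,0,0,0,0,0,0]]]'; python3 -c "
from h import *
plan((.527,-.013,.225),110)"
```

```text
t: 1.8
tool_pos: [0.5259, -0.0057, 0.2815]
orientation: [0.98, 1.354, -0.971]
force: [-0.2, -1.0, -0.2]
opening: 0.0008
t 1.8 pos [ 0.5259 -0.0057  0.2815] jaw yaw -71.9 q6 1.14 F [-0.2  -0.99 -0.22] open 0.0008 | turn [ 1.537 -0.008  0.011] shift [0.0565 0.0072 0.0015]
```

```bash
python3 -m inch '[[[0,0,0,0.14,0,0,0],[0,0,0,0.14,0,0,0],[0,0,0,0.14,0,0,0],[0,0,0,0.14,0,0,0],[0,0,0,0.14,0,0,0],[0,0,0,0.14,0,0,0],[0,0,0,0.14,0,0,0],[0,0,0,0.14,0,0,0],[0,0,0,0.14,0,0,0],[0,0,0,0.14,0,0,0],[0,0,0,0.14,0,0,0],[0.02,0.003,0,0,0,0,0],[0.02,0.003,0,0,0,0,0],[0.017,0.002,0.001,0,0,0,0],[0,0,0,0,0,0,0]]]'; python3 -c "
from h import *
plan((.527,-.013,.205),110)"
```

```text
t: 3.3
tool_pos: [0.5154, -0.0413, 0.2171]
orientation: [2.055, 0.348, -2.078]
force: [-0.1, -0.0, 0.5]
opening: 0.0005
t 3.3 pos [ 0.5154 -0.0413  0.2171] jaw yaw -162.4 q6 2.64 F [-0.11 -0.02  0.53] open 0.0005 | turn [-0.041  0.006  0.028] shift [ 0.0121 -0.0226 -0.0206]
```

```bash
python3 - <<'E'
s=open("h.py").read()
s=s.replace("np.linalg.norm(t)<np.linalg.norm(best[0])","abs(t[0]+s['q'][5])<abs(best[0][0]+s['q'][5])")
s=s.replace("for k in (0,180)","for k in (-360,-180,0,180)")
s=s.replace("t=Ro.from_matrix(R.T@G).as_rotvec()","t=Ro.from_matrix(R.T@G).as_rotvec()\n        if t[0]+s['q'][5]>2.6:t=t*(1-2*np.pi/np.linalg.norm(t))")
open("h.py","w").write(s)
E
python3 -m inch '[[[-0.02,0,0,-0.14,0,0,0],[0,0,0,-0.15,0,0,0],[0,0,0,-0.15,0,0,0],[0,0,0,-0.15,0,0,0],[0,0,0,-0.15,0,0,0],[0,0,0,-0.15,0,0,0],[0,0,0,-0.15,0,0,0],[0,0,0,-0.15,0,0,0],[0,0,0,-0.15,0,0,0],[0,0,0,-0.15,0,0,0],[0,0,0,-0.15,0,0,0],[0,0,0,-0.15,0,0,0],[0,0,0,-0.15,0,0,0],[0,0,0,-0.15,0,0,0],[0,0,0,-0.15,0,0,0],[0,0,0,-0.15,0,0,0],[0,0,0,-0.15,0,0,0],[0,0,0,-0.15,0,0,0],[0,0,0,-0.15,0,0,0],[0,0,0,-0.15,0,0,0]]]'; python3 -c "
from h import *
plan((.527,-.013,.205),110)"
```

```text
t: 5.3
tool_pos: [0.5131, -0.0522, 0.2567]
orientation: [-0.112, 1.571, 0.142]
force: [-0.1, -0.4, -0.6]
opening: 0.0004
t 5.3 pos [ 0.5131 -0.0522  0.2567] jaw yaw 9.3 q6 -0.37 F [-0.06 -0.43 -0.55] open 0.0004 | turn [-0.187 -0.001 -0.019] shift [0.0517 0.0321 0.0264]
```

```bash
python3 -m inch '[[[0,0,0,-0.09,0,-0.01,0],[0,0,0,-0.09,0,-0.01,0],[0.02,0.016,0.013,0,0,0,0],[0.02,0.016,0.013,0,0,0,0],[0.008,0,0,0,0,0,0],[0,0,0,0,0,0,0]]]'; python3 -c "
from h import *
plan((.527,-.013,.205),110)"
```

```text
t: 5.9
tool_pos: [0.5275, -0.0161, 0.2144]
orientation: [-0.281, 1.548, 0.272]
force: [0.2, 0.2, -0.2]
opening: 0.0009
t 5.9 pos [ 0.5275 -0.0161  0.2144] jaw yaw 20.2 q6 -0.48 F [ 0.19  0.15 -0.16] open 0.0009 | turn [0.003 0.004 0.006] shift [0.0094 0.0031 0.0005]
```

```bash
python3 -m inch '[[[0.006,0.003,0,0,0,0,0],[0.006,0,0,0,0,0,0],[0.002,0,0,0,0,0,0],[0.003,0,0,0,0,0,0],[0.003,0,0,0,0,0,0],[0.003,0,0,0,0,0,0],[0,0,0,0,0,0,0]]]'; python3 -c "
from h import *
plan((.527,-.013,.187),110)"
```

```text
t: 6.6
tool_pos: [0.5274, -0.0157, 0.194]
orientation: [-0.279, 1.544, 0.269]
force: [-1.8, 0.5, 2.2]
opening: 0.0005
t 6.6 pos [ 0.5274 -0.0157  0.194 ] jaw yaw 20.0 q6 -0.47 F [-1.78  0.5   2.15] open 0.0005 | turn [0.001 0.008 0.008] shift [0.007  0.0027 0.0005]
```

```bash
for i in 1; do python3 -m inch '[[[0.003,0,0,0,0,0,0],[0.003,0,0,0,0,0,0],[0,0,0,0,0,0,0]]]'; python3 -m inch '[[[0.003,0,0,0,0,0,0],[0,0,0,0,0,0,0]]]';python3 -m inch '[[[0.003,0,0,0,0,0,0],[0,0,0,0,0,0,0]]]'; done
```

```text
t: 6.9
tool_pos: [0.5276, -0.0156, 0.1882]
orientation: [-0.28, 1.543, 0.269]
force: [-2.5, 0.9, 4.7]
opening: 0.0004
t: 7.1
tool_pos: [0.5287, -0.0155, 0.1881]
orientation: [-0.28, 1.54, 0.269]
force: [-2.5, 1.3, 3.6]
opening: 0.0004
t: 7.3
tool_pos: [0.53, -0.0151, 0.1886]
orientation: [-0.281, 1.536, 0.268]
force: [-3.2, 1.8, 3.3]
opening: 0.0005
```

```bash
python3 - <<'E'
from plant import telemetry, optics
import cv2
s=telemetry.read_state();print(s["q"].round(3),s["joint_torque"].round(1),s["wrist_torque"].round(2),s["force"])
a=optics.read_camera("side")["frame"];a=cv2.resize(a[60:230,160:400],None,fx=3.3,fy=3.3,interpolation=cv2.INTER_CUBIC);cv2.imwrite("pics/s1.png",a)
E
```

```text
[-0.124 -0.05   1.76  -0.003  1.413 -0.474] [ -0.9 -44.4 -48.   -0.5  -1.1  -0. ] [ 0.4   0.39 -0.02] [-3.23213594  1.81252375  3.26035661]
```

View pics/s1.png

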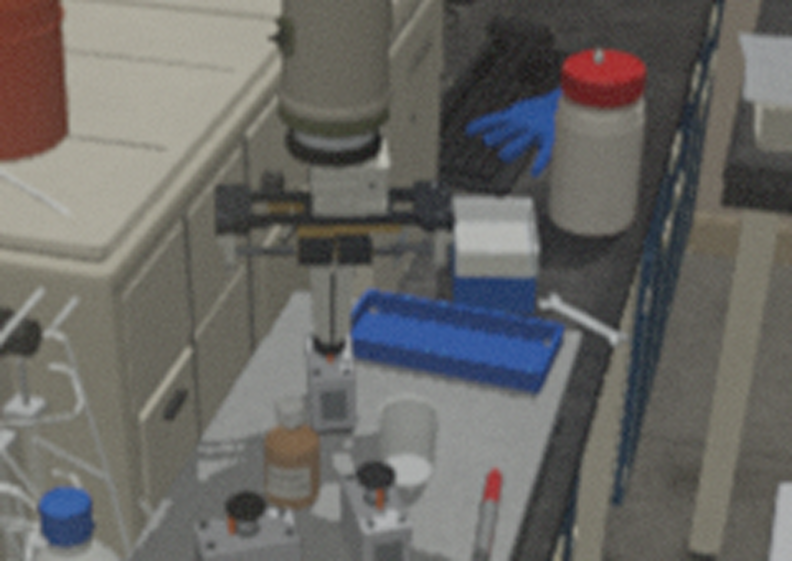

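The fingertips bottomed out at 0.171 m (a full 12 mm stroke) with a peak of about 4.7 N, so this unit is weak. I'll lift, open the gripper, and check the tell-tale and pose in one look.

```bash
python3 -m inch '[[[-0.02,0,0,0,0,0,0],[-0.02,0,0,0,0.004,0.004,0.3],[0,0,0,0,0,0,1],[0,0,0,0,0,0,1],[0,0,0,0,0,0,1],[0,0,0,0,0,0,1]]]'; python3 - <<'E'
from h import *
from plant import optics
plan((.5275,-.013,.139),110)
a=optics.read_camera("side")["frame"];b=cv2.resize(a[135:215,220:300],None,fx=5,fy=5,interpolation=cv2.INTER_CUBIC)
t=optics.read_camera("top")["frame"];t=cv2.resize(t[135:215,250:330],None,fx=5,fy=5,interpolation=cv2.INTER_CUBIC)
cv2.imwrite("pics/s2.png",np.hstack([b,t]))
E
```

```text
t: 7.95
tool_pos: [0.5285, -0.0155, 0.2251]
orientation: [-0.279, 1.544, 0.271]
force: [-1.3, 0.3, -0.2]
opening: 0.0362
t 7.95 pos [ 0.5285 -0.0155  0.2251] jaw yaw 20.1 q6 -0.48 F [-1.29  0.33 -0.21] open 0.0362 | turn [0.001 0.008 0.007] shift [ 0.0861  0.0027 -0.0001]
```

View pics/s2.png

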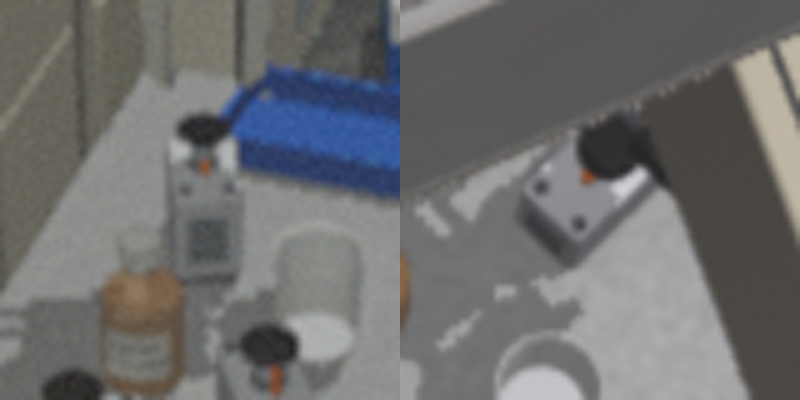

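The cap has sprung back and only a stub of the orange pin shows (left half, about (205,165)), so it was driven down. Next I grasp this unit.

```bash
python3 -m inch '[[[0,0.003,-0.001,0,0.008,0.007,0.8],[0,0,0,0,0,0,0.8],[0,0,0,0,0,0,0.8],[0,0,0,0,0,0,0.8]]]';  python3 -m inch '[[[0.02,0,0,0,0,0,0.8],[0.02,0,0,0,0,0,0.8],[0.02,0,0,0,0,0,0.8],[0.02,0,0,0,0,0,0.8],[0.004,0,0,0,0,0,0.8],[0,0,0,0,0,0,0.8]]]';python3 -c "
from h import *
plan((.5275,-.013,.139),110)"
```

```text
t: 8.45
tool_pos: [0.5258, -0.0126, 0.2239]
orientation: [-0.274, 1.556, 0.276]
force: [1.1, 0.4, 0.2]
opening: 0.073
t: 9.05
tool_pos: [0.5271, -0.0128, 0.1393]
orientation: [-0.275, 1.552, 0.275]
force: [-0.0, -0.5, -0.1]
opening: 0.0745
t 9.05 pos [ 0.5271 -0.0128  0.1393] jaw yaw 20.1 q6 -0.47 F [-0.02 -0.51 -0.13] open 0.0745 | turn [ 0.002  0.001 -0.   ] shift [ 0.0003 -0.0003  0.0003]
```

```bash
python3 -m inch '[[[0,0,0,0,0,0,0.3],[0,0,0,0,0,0,0.3],[0,0,0,0,0,0,0.2],[0,0,0,0,0,0,0.2],[0,0,0,0,0,0,0.2],[0,0,0,0,0,0,0.2],[0,0,0,0,0,0,0.2]]]' 25;  python3 -m inch '[[[-0.01,0,0,0,0,0,0.2],[-0.02,0,0,0,0,0,0.2],[-0.03,0,0,0,0,0,0.2],[-0.03,0,0,0,0,0,0.2],[-0.03,0,0,0,0,0,0.2],[-0.005,0,0,0,0,0,0.2],[0,0,0,0,0,0,0.2]]]';python3 -c "
from h import *
plan((.488,.346,.26),-2.5)"
```

```text
t: 9.75
tool_pos: [0.5295, -0.0131, 0.1438]
orientation: [-0.276, 1.546, 0.274]
force: [1.5, -0.4, -1.0]
opening: 0.0378
t: 10.45
tool_pos: [0.5254, -0.0126, 0.2711]
orientation: [-0.274, 1.555, 0.276]
force: [-0.7, -0.9, -4.6]
opening: 0.0378
t 10.45 pos [ 0.5254 -0.0126  0.2711] jaw yaw 20.1 q6 -0.47 F [-0.75 -0.89 -4.55] open 0.0378 | turn [ 1.965 -0.003  0.   ] shift [ 0.0111 -0.053  -0.3566]
```

```bash
python3 -m inch '[[[0,0,0,-0.147,0,0,0.2],[0,0,0,-0.147,0,0,0.2],[0,0,0,-0.147,0,0,0.2],[0,0,0,-0.147,0,0,0.2],[0,0,0,-0.147,0,0,0.2],[0,0,0,-0.147,0,0,0.2],[0,0,0,-0.147,0,0,0.2],[0,0,0,-0.147,0,0,0.2],[0,0.002,0.015,0,0,0,0.2],[0,0.005,0.03,0,0,0,0.2],[0,0.005,0.036,0,0,0,0.2],[0,0.005,0.036,0,0,0,0.2],[0,0.005,0.036,0,0,0,0.2],[0,0.005,0.036,0,0,0,0.2],[0,0.005,0.036,0,0,0,0.2],[0,0.005,0.036,0,0,0,0.2],[0,0.005,0.036,0,0,0,0.2],[0,0.002,0.02,0,0,0,0.2],[0,0,0,0,0,0,0.2],[0,0,0,0,0,0,0.2]]]';python3 -c "
from h import *
plan((.488,.346,.26),-2.5)"
```

```text
t: 12.45
tool_pos: [0.4696, 0.3247, 0.2334]
orientation: [-1.14, 1.278, 1.203]
force: [-0.1, 0.0, -3.8]
opening: 0.0381
t 12.45 pos [0.4696 0.3247 0.2334] jaw yaw 86.5 q6 -1.01 F [-0.15  0.03 -3.79] open 0.0381 | turn [-0.017 -0.003 -0.054] shift [-0.0266 -0.0175  0.0221]
```

```bash
python3 -m inch '[[[0,-0.009,0.011,-0.017,-0.003,-0.054,0.2],[0.01,-0.009,0.011,0,0,0,0.2],[0.015,0,0,0,0,0,0.2],[0,0,0,0,0,0,0.2]]]';python3 -c "
from h import *
plan((.488,.346,.15),-2.5)"
```

```text
t: 12.85
tool_pos: [0.4876, 0.3429, 0.2036]
orientation: [-1.172, 1.238, 1.171]
force: [-0.2, 0.2, -4.5]
opening: 0.0377
t 12.85 pos [0.4876 0.3429 0.2036] jaw yaw 87.0 q6 -0.99 F [-0.2   0.19 -4.53] open 0.0377 | turn [-0.008 -0.004 -0.002] shift [ 0.0536 -0.0003  0.0031]
```

```bash
python3 -m inch '[[[0.01,0,0.003,-0.008,-0.004,-0.002,0.2],[0.015,0,0,0,0,0,0.2],[0.013,0,0,0,0,0,0.2],[0.01,0,0,0,0,0,0.2],[0,0,0,0,0,0,0.2]]]';python3 -m inch '[[[0.003,0,0,0,0,0,0.2],[0,0,0,0,0,0,0.2]]]';python3 -m inch '[[[0.003,0,0,0,0,0,0.2],[0,0,0,0,0,0,0.2]]]'; python3 -c "
from h import *
plan((.488,.346,.15),-2.5)"
```

```text
t: 13.35
tool_pos: [0.4867, 0.3432, 0.1502]
orientation: [-1.174, 1.234, 1.175]
force: [-0.8, 0.6, -4.7]
opening: 0.0378
t: 13.55
tool_pos: [0.4875, 0.3435, 0.1494]
orientation: [-1.174, 1.232, 1.174]
force: [0.8, -0.3, -3.5]
opening: 0.0381
t: 13.75
tool_pos: [0.4887, 0.3441, 0.1492]
orientation: [-1.174, 1.228, 1.173]
force: [0.1, 0.6, -3.5]
opening: 0.038
t 13.75 pos [0.4887 0.3441 0.1492] jaw yaw 87.3 q6 -1.0 F [ 0.09  0.58 -3.52] open 0.038 | turn [-0.004  0.002  0.003] shift [-0.0008  0.0008  0.0018]
```

```bash
python3 -m inch '[[[0.005,0,0,0,0,0,0.2]]]';python3 -m inch '[[[0.005,0,0,0,0,0,0.2],[0.003,0,0,0,0,0,0.2]]]'; python3 -c "
from h import *
plan((.488,.346,.15),-2.5)"
```

```text
t: 13.85
tool_pos: [0.4901, 0.3446, 0.1477]
orientation: [-1.175, 1.225, 1.171]
force: [-10.8, -10.7, 35.2]
opening: 0.0379
t: 14.05
tool_pos: [0.4917, 0.3453, 0.1474]
orientation: [-1.176, 1.219, 1.169]
force: [-5.4, -3.2, 7.3]
opening: 0.038
t 14.05 pos [0.4917 0.3453 0.1474] jaw yaw 87.3 q6 -1.0 F [-5.38 -3.21  7.3 ] open 0.038 | turn [-0.003  0.005  0.011] shift [-0.0026  0.0037  0.0006]
```

```bash
python3 -m inch '[[[0,0,0,0,0,0,0.5],[0,0,0,0,0,0,0.7],[0,0,0,0,0,0,0.7],[0,0,0,0,0,0,0.7],[-0.015,0,0,0,0,0,0.7],[-0.03,0,0,0,0,0,0.7],[-0.04,0,0,0,0,0,0.7],[-0.04,0,0,0,0,0,0.7],[0,0,0,0,0,0,0]]]'; python3 - <<'E'
from h import *
from plant import optics
plan((.4395,.166,.225),120.3)
a=optics.read_camera("side")["frame"];a=cv2.resize(a[150:310,190:320],None,fx=4,fy=4,interpolation=cv2.INTER_CUBIC)
cv2.imwrite("pics/s3.png",a)
E
```

```text
t: 14.95
tool_pos: [0.49, 0.3446, 0.2794]
orientation: [-1.176, 1.219, 1.168]
force: [0.6, 0.3, 0.9]
opening: 0.0608
t 14.95 pos [0.49   0.3446 0.2794] jaw yaw 87.3 q6 -1.0 F [0.59 0.33 0.85] open 0.0608 | turn [0.995 0.011 0.008] shift [ 0.0544 -0.1287 -0.1337]
```

View pics/s3.png

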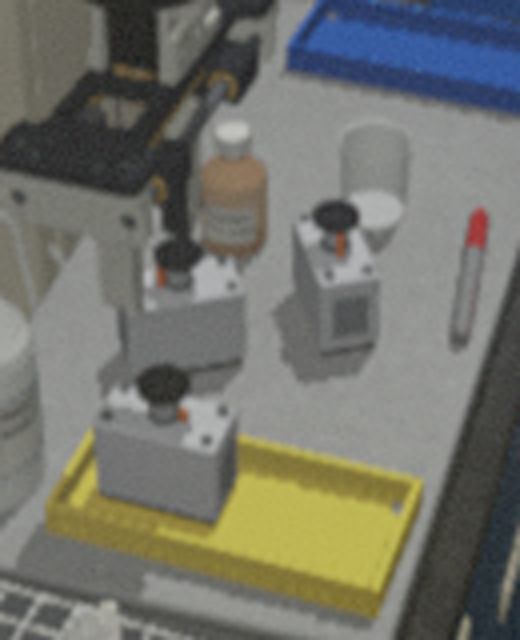

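The unit stands flat in the far half of the yellow tray (cap at about (163,385)) with its pin down to a stub. Next is unit U3.

```bash
python3 -m inch '[[[0,0,0,0.142,0,0,0],[0,0,0,0.142,0,0,0],[0,0,0,0.142,0,0,0],[0,0,0,0.142,0,0,0],[0,0,0,0.142,0,0,0],[0,0,0,0.142,0,0,0],[0,0,0,0.142,0.01,0.008,0],[0,-0.01,-0.01,0,0,0,0],[0,-0.03,-0.03,0,0,0,0],[0,-0.03,-0.031,0,0,0,0],[0,-0.03,-0.031,0,0,0,0],[0,-0.028,-0.03,0,0,0,0],[0,0,0,0,0,0,0]]]'; python3 -c "
from h import *
plan((.4395,.166,.225),120.3)"
```

```text
t: 16.3
tool_pos: [0.4244, 0.1618, 0.2645]
orientation: [-0.385, 1.561, 0.386]
force: [0.3, 0.6, 0.1]
opening: 0.0006
t 16.3 pos [0.4244 0.1618 0.2645] jaw yaw 28.1 q6 -0.24 F [0.3  0.59 0.1 ] open 0.0006 | turn [-0.039 -0.023 -0.007] shift [ 0.0395 -0.004   0.0151]
```

```bash
python3 -m inch '[[[0,-0.004,0.015,-0.039,-0.023,-0.007,0],[0.02,0,0,0,0,0,0],[0.02,0,0,0,0,0,0],[0.005,0,0,0,0,0,0],[0,0,0,0,0,0,0]]]'; python3 -c "
from h import *
plan((.4395,.166,.205),120.3)"
```

```text
t: 16.8
tool_pos: [0.4391, 0.1653, 0.2159]
orientation: [-0.412, 1.532, 0.415]
force: [0.4, 0.0, 0.7]
opening: 0.0004
t 16.8 pos [0.4391 0.1653 0.2159] jaw yaw 30.2 q6 -0.28 F [0.41 0.   0.71] open 0.0004 | turn [-0.001 -0.001 -0.002] shift [0.0109 0.0004 0.0007]
```

```bash
python3 -m inch '[[[0.006,0,0,0,0,0,0],[0.006,0,0,0,0,0,0],[0.004,0,0,0,0,0,0]]]'; python3 -m inch '[[[0.004,0,0,0,0,0,0],[0.004,0,0,0,0,0,0]]]'; python3 -m inch '[[[0.004,0,0,0,0,0,0]]]';python3 -m inch '[[[0.004,0,0,0,0,0,0]]]';python3 -m inch '[[[0.004,0,0,0,0,0,0]]]'
```

```text
t: 17.1
tool_pos: [0.4399, 0.1662, 0.2007]
orientation: [-0.413, 1.53, 0.415]
force: [-0.3, -0.4, 0.7]
opening: 0.0007
t: 17.3
tool_pos: [0.4403, 0.1664, 0.1932]
orientation: [-0.413, 1.529, 0.415]
force: [-1.5, -0.6, 4.1]
opening: 0.0
t: 17.4
tool_pos: [0.4405, 0.1665, 0.1896]
orientation: [-0.413, 1.528, 0.415]
force: [-2.2, -0.7, 5.8]
opening: 0.0007
t: 17.5
tool_pos: [0.441, 0.1667, 0.187]
orientation: [-0.413, 1.527, 0.415]
force: [-11.8, -1.8, 41.8]
opening: 0.0008
t: 17.6
tool_pos: [0.4427, 0.1675, 0.1874]
orientation: [-0.412, 1.521, 0.415]
force: [-13.2, -0.2, 45.8]
opening: 0.0006
```

This one reads 5.8 N at 10 mm and then hits the hard stop at 0.187, so it is weak too. I'll grasp it.

```bash
python3 -m inch '[[[-0.02,0,0,0,0,0,0],[-0.02,0,0,0,0.01,0.01,0.8],[0,0,0,0,0,0,0.8],[0,0,0,0,0,0,0.8],[0,0,0,0,0,0,0.8],[0,0,0,0,0,0,0.8],[0,0,0,0,0,0,0.8],[0,0,0,0,0,0,0.8],[0,0,0,0,0,0,0.8]]]'; python3 -c "
from h import *
plan((.441,.166,.139),120.3)"
```

```text
t: 18.5
tool_pos: [0.4413, 0.1671, 0.2243]
orientation: [-0.407, 1.536, 0.422]
force: [-1.1, 0.6, -0.4]
opening: 0.0597
t 18.5 pos [0.4413 0.1671 0.2243] jaw yaw 30.3 q6 -0.28 F [-1.11  0.58 -0.43] open 0.0597 | turn [-0.    -0.003 -0.01 ] shift [ 0.0853 -0.0008 -0.0008]
```

```bash
python3 -m inch '[[[0,0,0,0,-0.003,-0.01,0.8],[0.02,0,0,0,0,0,0.8],[0.02,0,0,0,0,0,0.8],[0.02,0,0,0,0,0,0.8],[0.02,0,0,0,0,0,0.8],[0.006,0,0,0,0,0,0.8],[0,0,0,0,0,0,0.2],[0,0,0,0,0,0,0.2],[0.001,0,0,0,0,0,0.2],[0.001,0,0,0,0,0,0.2],[0,0,0,0,0,0,0.2],[0,0,0,0,0,0,0.2]]]' 25;  python3 -m inch '[[[-0.01,0,0,0,0,0,0.2],[-0.02,0,0,0,0,0,0.2],[-0.03,0,0,0,0,0,0.2],[-0.03,0,0,0,0,0,0.2],[-0.03,0,0,0,0,0,0.2],[-0.005,0,0,0,0,0,0.2],[0,0,0,0,0,0,0.2]]]';python3 -c "
from h import *
plan((.405,.348,.23),-2.5)"
```

```text
t: 19.7
tool_pos: [0.4442, 0.1679, 0.1383]
orientation: [-0.416, 1.521, 0.412]
force: [0.4, 0.0, -2.7]
opening: 0.0385
t: 20.4
tool_pos: [0.4408, 0.1675, 0.2675]
orientation: [-0.416, 1.526, 0.412]
force: [0.2, -0.2, -3.1]
opening: 0.038
t 20.4 pos [0.4408 0.1675 0.2675] jaw yaw 30.3 q6 -0.27 F [ 0.18 -0.24 -3.14] open 0.038 | turn [-0.998  0.001  0.005] shift [0.0375 0.0436 0.1788]
```

```bash
python3 -m inch '[[[0,0,0,-0.14,0,0,0.2],[0,0,0,-0.14,0,0,0.2],[0,0,0,-0.14,0,0,0.2],[0,0,0,-0.14,0,0,0.2],[0,0,0,-0.14,0,0,0.2],[0,0,0,-0.14,0,0,0.2],[0,0,0,-0.145,0,0,0.2],[0,0.005,0.015,0,0,0,0.2],[0,0.007,0.033,0,0,0,0.2],[0,0.008,0.033,0,0,0,0.2],[0,0.008,0.033,0,0,0,0.2],[0,0.008,0.033,0,0,0,0.2],[0,0.005,0.02,0,0,0,0.2],[0,0,0,0,0,0,0.2],[0,0,0,0,0,0,0.2]]]';python3 -c "
from h import *
plan((.404,.348,.2),-2.5)"
```

```text
t: 21.9
tool_pos: [0.3896, 0.3356, 0.2337]
orientation: [-1.194, 1.255, 1.212]
force: [0.5, -0.5, -3.6]
opening: 0.0377
t 21.9 pos [0.3896 0.3356 0.2337] jaw yaw 89.0 q6 -0.94 F [ 0.51 -0.55 -3.63] open 0.0377 | turn [ 0.026 -0.019 -0.033] shift [ 0.0337 -0.0138  0.013 ]
```

```bash
python3 -m inch '[[[0,-0.007,0.007,0.026,-0.019,-0.033,0.2],[0.01,-0.007,0.006,0,0,0,0.2],[0.015,0,0,0,0,0,0.2],[0,0,0,0,0,0,0.2]]]';python3 -c "
from h import *
plan((.404,.348,.15),-2.5)"
```

```text
t: 22.3
tool_pos: [0.4038, 0.3441, 0.2028]
orientation: [-1.176, 1.236, 1.174]
force: [-0.3, -0.3, -4.0]
opening: 0.0376
t 22.3 pos [0.4038 0.3441 0.2028] jaw yaw 87.3 q6 -0.91 F [-0.3  -0.33 -3.96] open 0.0376 | turn [-0.004 -0.004 -0.003] shift [ 0.0528 -0.0001  0.004 ]
```

```bash
python3 -m inch '[[[0.012,0,0.004,-0.004,-0.004,-0.003,0.2],[0.015,0,0,0,0,0,0.2],[0.015,0,0,0,0,0,0.2],[0.007,0,0,0,0,0,0.2]]]';python3 -m inch '[[[0.004,0.001,0,0,0,0,0.2]]]';python3 -m inch '[[[0.003,0.001,0,0,0,0,0.2]]]';python3 -m inch '[[[0.003,0.001,0,0,0,0,0.2]]]'
```

```text
t: 22.7
tool_pos: [0.4039, 0.3466, 0.1501]
orientation: [-1.177, 1.23, 1.176]
force: [-0.4, 0.1, -4.1]
opening: 0.0375
t: 22.8
tool_pos: [0.4024, 0.3463, 0.1448]
orientation: [-1.177, 1.231, 1.176]
force: [0.1, -0.3, -3.1]
opening: 0.0379
t: 22.9
tool_pos: [0.4017, 0.3461, 0.143]
orientation: [-1.178, 1.231, 1.176]
force: [-8.1, -11.1, 30.9]
opening: 0.038
t: 23.0
tool_pos: [0.4018, 0.346, 0.143]
orientation: [-1.179, 1.229, 1.174]
force: [-6.5, -9.7, 25.4]
opening: 0.0378
```

Floor contact at 0.143. I'll release and retreat, then go to U2.

```bash
python3 -m inch '[[[-0.001,0,0,0,0,0,0.5],[0,0,0,0,0,0,0.7],[0,0,0,0,0,0,0.7],[0,0,0,0,0,0,0.7],[-0.015,0,0,0,0,0,0.7],[-0.03,0,0,0,0,0,0.7],[-0.04,0,0,0,0,0,0.7],[-0.04,0,0,0,0,0,0.7],[0,0,0,0,0,0,0]]]'; python3 - <<'E'
from h import *
plan((.518,.2275,.225),33)
E
```

```text
t: 23.9
tool_pos: [0.4015, 0.3467, 0.2795]
orientation: [-1.179, 1.224, 1.173]
force: [1.8, 0.9, 0.4]
opening: 0.0608
t 23.9 pos [0.4015 0.3467 0.2795] jaw yaw 87.5 q6 -0.91 F [1.78 0.93 0.38] open 0.0608 | turn [-0.62  -0.001  0.006] shift [ 0.0545 -0.0328 -0.1634]
```

```bash
python3 -m inch '[[[0,0,0,-0.124,0,0,0],[0,0,0,-0.124,0,0,0],[0,0,0,-0.124,0,0,0],[0,0,0,-0.124,0,0,0],[0,0,0,-0.124,0,0.006,0],[0,-0.003,-0.013,0,0,0,0],[0,-0.007,-0.035,0,0,0,0],[0,-0.007,-0.035,0,0,0,0],[0,-0.007,-0.035,0,0,0,0],[0,-0.007,-0.033,0,0,0,0],[0,-0.002,-0.012,0,0,0,0],[0,0,0,0,0,0,0]]]'; python3 -c "
from h import *
plan((.518,.2275,.225),33)"
```

```text
t: 25.1
tool_pos: [0.5246, 0.229, 0.2884]
orientation: [-1.642, 0.852, 1.635]
force: [-0.3, -0.2, -0.4]
opening: 0.0006
t 25.1 pos [0.5246 0.229  0.2884] jaw yaw 124.7 q6 -1.86 F [-0.31 -0.24 -0.43] open 0.0006 | turn [ 0.03  -0.001  0.007] shift [0.0634 0.0063 0.0023]
```

```bash
python3 -m inch '[[[0,0.006,0.002,0.03,0,0.007,0],[0.02,0,0,0,0,0,0],[0.025,0,0,0,0,0,0],[0.025,0,0,0,0,0,0],[0,0,0,0,0,0,0]]]'; python3 -c "
from h import *
plan((.518,.2275,.205),33)"
```

```text
t: 25.6
tool_pos: [0.515, 0.2323, 0.2188]
orientation: [-1.62, 0.875, 1.62]
force: [-0.3, 0.6, -0.7]
opening: 0.0002
t 25.6 pos [0.515  0.2323 0.2188] jaw yaw 123.1 q6 -1.82 F [-0.31  0.58 -0.67] open 0.0002 | turn [0.002 0.002 0.003] shift [ 0.0138  0.0001 -0.0056]
```

```bash
python3 -m inch '[[[0.008,0,-0.006,0,0,0,0],[0.007,0,0,0,0,0,0],[0.004,0,0,0,0,0,0]]]'; python3 -m inch '[[[0.004,0,0,0,0,0,0],[0.004,0,0,0,0,0,0]]]'; python3 -m inch '[[[0.004,0,0,0,0,0,0]]]';python3 -m inch '[[[0.004,0,0,0,0,0,0]]]';python3 -m inch '[[[0.004,0,0,0,0,0,0]]]'
```

```text
t: 25.9
tool_pos: [0.5186, 0.2293, 0.2023]
orientation: [-1.622, 0.87, 1.619]
force: [-0.1, 0.5, -0.4]
opening: 0.0006
t: 26.1
tool_pos: [0.5193, 0.2295, 0.1961]
orientation: [-1.623, 0.868, 1.617]
force: [-5.0, -2.4, 9.8]
opening: 0.0006
t: 26.2
tool_pos: [0.5196, 0.2296, 0.1937]
orientation: [-1.624, 0.868, 1.616]
force: [-6.0, -1.3, 11.7]
opening: 0.0007
t: 26.3
tool_pos: [0.5198, 0.2296, 0.1916]
orientation: [-1.624, 0.867, 1.615]
force: [-6.2, -2.1, 12.3]
opening: 0.0004
t: 26.4
tool_pos: [0.52, 0.2297, 0.1898]
orientation: [-1.625, 0.866, 1.614]
force: [-8.5, -2.2, 14.2]
opening: 0.0003
```

Stiff. I'll push it to the stop.

```bash
python3 -m inch '[[[0.005,0,0,0,0,0,0],[0.005,0,0,0,0,0,0]]]'; python3 -m inch '[[[0.006,0,0,0,0,0,0]]]'; python3 -m inch '[[[-0.02,0,0,0,0,0,0],[-0.02,0,0,0,0.006,0.006,0.8],[0,0,0,0,0,0,0.8],[0,0,0,0,0,0,0.8],[0,0,0,0,0,0,0.8],[0,0,0,0,0,0,0.8],[0,0,0,0,0,0,0.8],[0,0,0,0,0,0,0.8],[0,0,0,0,0,0,0.8],[0,0,0,0,0,0,0.8]]]'; python3 - <<'E'
from h import *
from plant import optics
plan((.519,.2285,.139),33)
a=optics.read_camera("side")["frame"];t=optics.read_camera("top")["frame"]
f=lambda x:cv2.resize(x,(390,480),interpolation=cv2.INTER_CUBIC)
cv2.imwrite("pics/s4.png",np.hstack([f(a[160:320,190:320]),f(t[180:340,120:250])]))
E
```

```text
t: 26.6
tool_pos: [0.5206, 0.2298, 0.1875]
orientation: [-1.626, 0.864, 1.611]
force: [-21.4, -8.0, 45.4]
opening: 0.0008
t: 26.7
tool_pos: [0.5213, 0.23, 0.1878]
orientation: [-1.628, 0.862, 1.608]
force: [-21.0, -7.6, 44.0]
opening: 0.0005
t: 27.7
tool_pos: [0.5201, 0.2293, 0.2282]
orientation: [-1.631, 0.871, 1.609]
force: [0.9, 0.0, -0.7]
opening: 0.0678
t 27.7 pos [0.5201 0.2293 0.2282] jaw yaw 123.2 q6 -1.82 F [ 0.9   0.04 -0.66] open 0.0678 | turn [ 0.003 -0.008  0.011] shift [ 0.0892  0.0013 -0.0001]
```

View pics/s4.png

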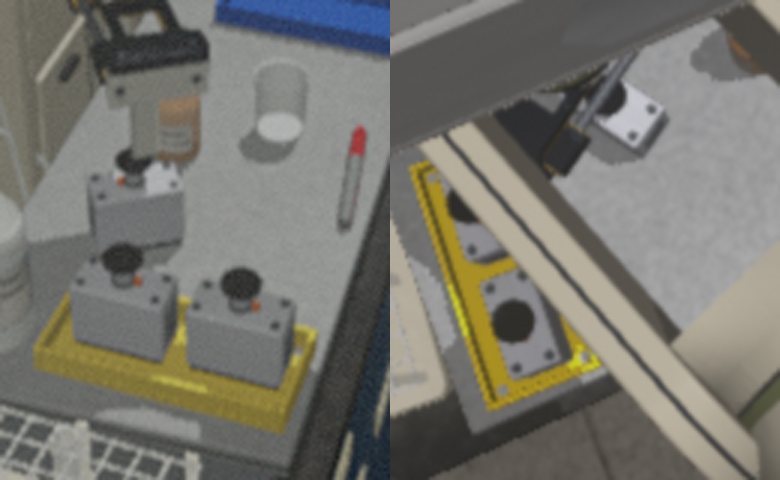

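Both weak units stand flat in the yellow tray with stub pins (left half, (137,282) and (257,307)). U2 is still upright with its pin down. I'll grasp it now.

```bash
python3 -m inch '[[[0.01,0.001,0,0.003,-0.008,0.011,0.8],[0.02,0,0,0,0,0,0.8],[0.02,0,0,0,0,0,0.8],[0.02,0,0,0,0,0,0.8],[0.018,0,0,0,0,0,0.8],[0.003,0,0,0,0,0,0.8],[0,0,0,0,0,0,0.2],[0,0,0,0,0,0,0.2],[0.001,0,0,0,0,0,0.2],[0.001,0,0,0,0,0,0.2],[0,0,0,0,0,0,0.2],[0,0,0,0,0,0,0.2]]]' 25;  python3 -m inch '[[[-0.01,0,0,0,0,0,0.2],[-0.02,0,0,0,0,0,0.2],[-0.03,0,0,0,0,0,0.2],[-0.03,0,0,0,0,0,0.2],[-0.03,0,0,0,0,0,0.2],[-0.015,0,0,0,0,0,0.2],[0,0,0,0,0,0,0.2]]]';python3 -c "
from h import *
plan((.4535,-.1385,.28),-4.5)"
```

```text
t: 29.0
tool_pos: [0.5207, 0.2291, 0.1329]
orientation: [-1.617, 0.878, 1.618]
force: [0.1, -0.3, -3.5]
opening: 0.0379
t: 29.7
tool_pos: [0.5188, 0.2281, 0.2744]
orientation: [-1.615, 0.882, 1.622]
force: [0.4, 0.2, -3.3]
opening: 0.0381
t 29.7 pos [0.5188 0.2281 0.2744] jaw yaw 122.9 q6 -1.82 F [ 0.38  0.2  -3.3 ] open 0.0381 | turn [ 0.653  0.002 -0.003] shift [-0.0056  0.0363 -0.3706]
```

```bash
python3 -m inch '[[[0,0,0,0.13,0,0,0.2],[0,0,0,0.13,0,0,0.2],[0,0,0,0.13,0,0,0.2],[0,0,0,0.13,0,0,0.2],[0,0,0,0.13,0,0,0.2],[0,0.001,-0.015,0,0,0,0.2],[0,0.003,-0.03,0,0,0,0.2],[0,0.003,-0.036,0,0,0,0.2],[0,0.003,-0.036,0,0,0,0.2],[0,0.003,-0.036,0,0,0,0.2],[0,0.003,-0.036,0,0,0,0.2],[0,0.003,-0.036,0,0,0,0.2],[0,0.003,-0.036,0,0,0,0.2],[0,0.003,-0.036,0,0,0,0.2],[0,0.003,-0.03,0,0,0,0.2],[0,0.001,-0.018,0,0,0,0.2],[0,0,0,0,0,0,0.2],[0,0,0,0,0,0,0.2]]]';python3 -c "
from h import *
plan((.4535,-.1385,.2),-4.5)"
```

```text
t: 31.5
tool_pos: [0.4457, -0.1331, 0.2615]
orientation: [-1.157, 1.257, 1.179]
force: [-0.4, 0.6, -2.9]
opening: 0.0382
t 31.5 pos [ 0.4457 -0.1331  0.2615] jaw yaw 86.5 q6 -1.9 F [-0.37  0.55 -2.88] open 0.0382 | turn [ 0.018 -0.005 -0.022] shift [ 0.0615 -0.0082 -0.0048]
```

```bash
python3 -m inch '[[[0.01,-0.008,-0.005,0.018,-0.005,-0.022,0.2],[0.02,0,0,0,0,0,0.2],[0.02,0,0,0,0,0,0.2],[0.01,0,0,0,0,0,0.2],[0,0,0,0,0,0,0.2]]]';python3 -c "
from h import *
plan((.4535,-.1385,.15),-4.5)"
```

```text
t: 32.0
tool_pos: [0.453, -0.1353, 0.199]
orientation: [-1.158, 1.24, 1.159]
force: [0.1, -0.1, -2.8]
opening: 0.0377
t 32.0 pos [ 0.453  -0.1353  0.199 ] jaw yaw 86.1 q6 -1.9 F [ 0.05 -0.06 -2.8 ] open 0.0377 | turn [0.01  0.001 0.   ] shift [ 0.049  -0.0008 -0.0031]
```

```bash
python3 -m inch '[[[0.012,0,-0.004,0.01,0,0,0.2],[0.015,0,0,0,0,0,0.2],[0.015,0,0,0,0,0,0.2],[0.006,0.001,0,0,0,0,0.2]]]';python3 -m inch '[[[0.004,0.001,0,0,0,0,0.2]]]';python3 -m inch '[[[0.004,0.001,0,0,0,0,0.2]]]'; python3 -m inch '[[[0.003,0.001,0,0,0,0,0.2]]]'
```

```text
t: 32.4
tool_pos: [0.4534, -0.1393, 0.1502]
orientation: [-1.155, 1.241, 1.149]
force: [-0.3, -0.8, -2.9]
opening: 0.038
t: 32.5
tool_pos: [0.4522, -0.1391, 0.1454]
orientation: [-1.155, 1.242, 1.15]
force: [-0.3, 0.1, -2.5]
opening: 0.0381
t: 32.6
tool_pos: [0.4511, -0.1391, 0.1412]
orientation: [-1.155, 1.242, 1.15]
force: [0.9, -0.1, -2.7]
opening: 0.0378
t: 32.7
tool_pos: [0.4502, -0.139, 0.1381]
orientation: [-1.155, 1.242, 1.149]
force: [0.1, 0.2, -3.4]
opening: 0.0378
```

```bash
python3 -m inch '[[[0.002,0,0,0,0,0,0.2]]]'; python3 -m inch '[[[0.002,0,0,0,0,0,0.2]]]'
```

```text
t: 32.8
tool_pos: [0.4502, -0.139, 0.1376]
orientation: [-1.155, 1.242, 1.149]
force: [-12.4, 6.2, 25.0]
opening: 0.0378
t: 32.9
tool_pos: [0.4503, -0.139, 0.1376]
orientation: [-1.155, 1.241, 1.149]
force: [-10.4, 4.4, 17.3]
opening: 0.0378
```

Contact height matches the grip offset (0.105 + 0.033). I'll release with a small opening first, since the fingertips sit right at the rim, then rise.

```bash
python3 -m inch '[[[-0.001,0,0,0,0,0,0.43],[0,0,0,0,0,0,0.43],[-0.004,0,0,0,0,0,0.43],[-0.008,0,0,0,0,0,0.6],[-0.01,0,0,0,0,0,0.7],[-0.015,0,0,0,0,0,0.7],[-0.03,0,0,0,0,0,0.7],[-0.04,0,0,0,0,0,0.7],[-0.04,0,0,0,0,0,0.7],[0,0.045,0,0,0,0,0.7],[0,0.045,0,0,0,0,0.7],[0,0,0,0,0,0,0.7]]]'; python3 - <<'E'
from h import *
from plant import optics
plan((.4535,-.1385,.2),-4.5)
a=optics.read_camera("side");t=optics.read_camera("top")
import pickle;pickle.dump((t,a),open("pics/f.pkl","wb"))
f=lambda x:cv2.resize(x,None,fx=2,fy=2,interpolation=cv2.INTER_CUBIC)
cv2.imwrite("pics/s5.png",np.hstack([f(a["frame"][130:330,160:350]),f(t["frame"][130:330,200:390])]))
E
```

```text
t: 34.1
tool_pos: [0.3596, -0.1328, 0.3012]
orientation: [-1.163, 1.238, 1.141]
force: [0.3, -0.3, 1.0]
opening: 0.0654
t 34.1 pos [ 0.3596 -0.1328  0.3012] jaw yaw 85.7 q6 -1.98 F [ 0.26 -0.32  1.  ] open 0.0654 | turn [ 0.003 -0.004  0.014] shift [ 0.1012 -0.0941  0.0017]
```

View pics/s5.png

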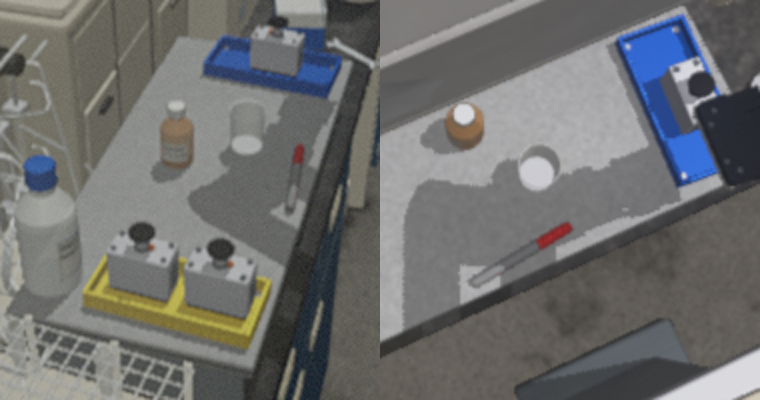

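All three units look upright in their trays, the bottles and beaker look unmoved, and the arm is clear. One numeric check before handing in.

```bash
python3 - <<'E'
import pickle
from h import *
t,a=pickle.load(open("pics/f.pkl","rb"))
rot=lambda p,c,y:(np.array([[np.cos(y),np.sin(y)],[-np.sin(y),np.cos(y)]])@(p[:2]-c)).round(3)
print("blue",rot(onplane(t,(360.2,171.7),.187),[.4535,-.1385],np.radians(-4.5)))
for p in((230.2,246),(270,254)):print("yellow",rot(onplane(a,p,.186)-[0,.007,0],[.445,.348],np.radians(-2.5)))
d0=pickle.load(open("pics/side0.pkl","rb"))["frame"].astype(int)
print("image change at amber, beaker, white", [np.abs(a["frame"].astype(int)-d0)[y0:y1,x0:x1].mean().round(1) for y0,y1,x0,x1 in((180,212,240,258),(180,208,274,292),(210,275,168,200))])
E
```

```text
blue [-0.005 -0.002]
yellow [ 0.042 -0.003]
yellow [-0.046 -0.007]
image change at amber, beaker, white [np.float64(8.1), np.float64(9.1), np.float64(2.4)]
```

```bash
python3 -c "
from plant import workorder
print(workorder.close_job())"
```

```text
the job is handed in; nothing more can be done
None
```

I pushed all three actuators down, sorted them, and handed the job in at about 34 s of robot time. No verdict came back. The letters aren't visible in the images, so I name the units by where they stood at the start.

| Unit (start position) | Push force | Result | Tray, offset from its middle (along, across) |
|---|---|---|---|
| Near the blue tray | 4.7 N at about 11 mm | weak | yellow, 42 mm, −3 mm |
| Middle | 5.8 N at about 10 mm | weak | yellow, −46 mm, −7 mm |
| Near the white bottle | 14 N at about 9–10 mm | stiff | blue, −5 mm, −2 mm |

**Tray fit:** these offsets are inside the allowed 75 mm and 30 mm. All three looked upright and flat in the last pictures, and the gripper was clear and touching nothing.

**Tell-tale pins:** each showed only a stub after its push. The second and third pushes ended on a hard stop at over 40 N. The first reached nearly full travel (fingertips at 0.171 m, full stroke being 0.170 m), but I saw no hard-stop force. I judge its pin to be more than 8 mm down from that depth and the pictures.

**Checks that disagreed or stayed rough:**
- **Cameras:** the side camera put points about 7 mm further left (+y) than the top camera. I trusted the top one and corrected the yellow-tray figures by that amount.
- **Bottles and beaker:** they looked unmoved. The amber bottle and beaker areas did change somewhat in brightness, which I put down to the arm's shadow without measuring their positions again.

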